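Lock a hammer-head stop into the slotted strut against a panel

ROBOT

A 6-joint arm with a two-finger parallel gripper is mounted at the origin on the work surface. World frame = base frame: x ahead of the robot, y to its left, z up, the work surface at z = 0. Lengths are in m, angles in rad, forces in N, time in s.
With the tool pointing down it reaches from about 0.375 to 0.75 m from the base axis. Payload 9 kg.
Tool frame: the origin (TCP) lies on the centre line of the jaws, within the pads' length; the fingertips stand 11 mm ahead of it and the grasp point (between the pads) lies 8 mm behind it; x points along the fingers, z is the direction in which the jaws open and shut, and the axes are right-handed (so a half turn about x gives the same grasp; the last joint's range is limited). The gripper opens to 85 mm and grips with 20 to 120 N. Pads are 22 mm wide; open, the fingers measure 114 mm over their backs; the gripper's body (76 mm by 85 mm) begins 54 mm behind the grasp point. The pads swing forward as they close: fully open they stand 13 mm farther back than shut.
Start: joints at [-1.524, 0.104, 0.097, 1.564, 0, 1.353], TCP at [0.157, -0.579, 0.212] pointing down, gripper open.
Joint ranges: [-2.99, 2.99], [-0.84, 1.86], [-1.1, 1.16], [-1.84, 2.11], [-1.51, 1.56], [-3.14, 3.14]. Speed limits (rad/s): [2.22, 2.22, 2.57, 3.14, 3.14, 3.14].

INTERFACE

Orientations are given as a rotation vector (axis times angle).
In Python, from station import * gives the robot as it stands. Calls block until the motion is done:
- goto(position, orientation): joint-space move of the TCP to a pose.
- movel(position, rate=0.15, rot=None): straight line of the TCP; rot=None keeps the orientation; rate is the mean speed in m/s.
- move_joints(angles): joint-space move.
- move_gripper(opening, newtons=None): opening from 0.0 (shut) to 1.0 (fully open); newtons is the grip in N (None keeps the last); returns when the fingers have stopped.
- wait(seconds).
- inverse_kinematics(position, orientation): joint angles nearest the present ones, or None.
- grab_frame(name): name is "scene" or "top" or "wrist"; returns (picture, depth): 480x640x3 uint8, red, green, blue; 480x640 float32, m along the optical axis (not along the pixel's ray), 0 where there is no reading.
- get_calibration(name): a dict with "K" (3x3 intrinsics, pixels), "R" (3x3) and "t" (3): a world point X has camera coordinates R X + t. Camera axes: x right, y down, z forward; pixel columns grow to the right and rows downward; lengths in m; the calibration is good to about 2 mm. A picture is of the moment at which its call begins: read the wrist's pose just before it. get_calibration takes no time and is no camera call; for the wrist camera it gives the pose at the moment of the call.
A pose or a line that the arm cannot do raises MotionError and nothing moves.
- close_job(): hands the job in, once; it reports no verdict.
Trained networks look in the newest picture that a camera, given by its name, has taken for a name from the list of things; names that differ only in an ending like _2 or _b are one class to them, and where a whole thing is asked for, a point or a joint stands for the part that bears it (a point fixed in the world has none). Each returns a list of dicts, best first, with "confidence" (0 to 1); they miss things now and then, are a little off and sometimes report something else, mostly with a low value. They report only what shows in the picture. A call takes as long as a camera call. They do not tell look-alikes from the thing itself.
- outline_of(camera, query): "pixels" (480x640 bool, what is visible of it) and "rect" ([left, top, width, height] in pixels, round what is visible of it).
Readings, each from a call of its own:
- read_time(): time.
- read_joint_pos(): joint angles.
- read_joint_vel(): joint speeds.
- read_tau(): joint torques, N m.
- read_tcp_pos(): TCP position.
- read_orientation(): TCP orientation.
- read_ft_force(): force on the tool from outside, world axes, zero at the start.
- read_torque(): the same for the moment, N m.
- read_gripper_width(): opening from 0.0 (shut) to 1.0 (fully open).
Only numpy, scipy, OpenCV 4.12 (cv2) and the standard library are available. Lean on these libraries where they do the work, as an engineer would, in place of code of your own. Each camera call takes 0.05 s, during which the arm holds its last target. There are 200 camera calls.

TASK

Drop the head of the hammer-head stop into the slot of the strut, slide the stop along until its collar has pushed the panel square and fully home against the fence with a push of about 10 N, then press the knob down against its spring, give it a quarter turn clockwise so that the head catches under the lips, and let go with the stop still snug against the panel. Touch the panel with nothing but the stop, never force it (25 N is too much on the panel, 40 N on the strut), and leave the other things on the table alone.

Things in the scene. Friction and masses are not known exactly. Their poses are not given: they have to be found in the camera images.
- jig: fixed jig: plywood base 250 x 480 x 12 mm; along its y a slotted steel strut (41 mm wide and high, 460 mm long) near the middle, two timber bearers of the same height (44 mm wide, 90 mm either side) and a timber fence across the +y end. Origin: centre of the base's underside, on the table; x across the slot, y along it to the fence, z up. Strut and bearer tops at z = 53.3 mm
- slot_mouth (a point): point on the jig's centre line (x = 0, y = -30 mm) level with the strut's top; axes as the jig's. The strut is bolted down through oversize holes: its slot runs along y but up to 9 mm to either side of this point, to be seen or felt for. Slot 22.2 mm wide between rolled-in lips with rounded mouths, 7.5 mm deep; channel below 36 mm wide, 31 mm deep. Free from y = -190 mm up to the panel
- fence_face (a point): point on the jig's centre line at y = 185 mm, 8 mm above the strut's top; axes as the jig's. The fence is set by hand on slotted bolt holes: its face lies square across the slot up to 9 mm to either side of this point, and gives nothing when pushed. It stands 22 mm above the strut
- panel_center (a point): centre of the loose primed plywood panel lying on strut and bearers: 220 (x) x 120 (y) x 16 mm, 0.2 to 0.4 kg, white top with brush marks; axes along its sides, nearly as the jig's. It starts 8 to 38 mm short of the fence, up to 8 mm to one side and 2 degrees askew, and slides with 1 to 3 N, and more while it squares up to the fence
- panel_far_edge (a point): middle of the panel's edge that faces the fence (60 mm from its centre along its +y), half-way up; touches the fence when home
- panel_near_edge (a point): middle of the panel's edge away from the fence (60 mm from its centre along its -y), half-way up: the edge the stop's collar bears on
- panel: the same panel; origin at the centre of its underside, axes as panel_center
- stop_knob (a point): middle of the black wing knob on top of the hammer-head stop: wings 36 mm long along x, flat sides 14 mm apart along y, 32 mm tall (16 mm above and below this point); 52 mm above the underside of the head. The stop (0.13 kg, 68 mm tall) starts standing upright on its head on the table. x along the wings, z up
- stop_foot (a point): centre of the underside of the stop's steel hammer head, axes as stop_knob. Head: 33.4 mm along x (same way as the wings), 19.6 mm along y, 8 mm thick, lower edge chamfered. Two opposite corners are cut off, so that below the lips it turns clockwise (from above) from along the slot to across it, meeting the channel walls at about 99 degrees; the other way it jams after 35
- stop: the same stop, origin and axes as stop_foot. From below: head 8 mm, 12 mm stem, smooth grey nylon spring collar 40 mm across and 18 mm tall (underside 12 mm above the head's underside when the spring is slack), 6 mm of bare stem, knob. Dropped in the slot, the collar rests on the strut with the head still between the lips
- stop_collar (a joint): how far the spring collar is pushed up the stem (m): 0 slack, 0.006 against the knob. 2 N starts it, then 2 N per mm. With the collar on the strut the knob must go down 3.5 mm (9 N) before the head is clear under the lips and can turn; 5 mm is 12 N. Turned and let go, the head springs up under the lips with 9 N (collar in by 3.5 mm), so it needs no tug
- plain_screw: a plain hand screw standing on its round black knob (38 mm across, 20 mm tall) with a plain 10 mm steel stud pointing up, 50 mm tall in all; not the stop; leave it alone. Origin: centre of its underside
- tape_roll: a roll of paper tape lying flat, 68 mm across, 24 mm tall; leave it alone. Origin: centre of its underside
- thread_spool: a black spool, 42 mm across, 38 mm tall; leave it alone. Origin: centre of its underside
- paint_jar: a closed paint jar, 60 mm across, 75 mm tall; leave it alone. Origin: centre of its underside
- flat_brush: a brush lying on the table, 190 mm long; leave it alone. Origin: underside of its middle
- staple_gun: a chromed staple gun lying on its side, 190 x 130 mm, 26 mm tall; leave it alone. Origin: underside of its middle
There are look-alikes about, which are no part of the job. What is shaped like the stop but pink or turquoise is not meant.

How it is judged:
On the way, in this order (a step that is already met when the one before it is completed fails the run):
1. the stop's head is in the slot, lengthways (x of stop_foot in the frame of jig between -0.013 and 0.013 m and z of stop_foot in the frame of jig below 0.0445 m and angle between the x axis of stop and the y axis of jig, either way round below 0.2 rad), for 0.1 s.
2. the stop has pushed the panel square and fully home against the fence and bears on it with more than 6 N, twice what slides it (x of stop_foot in the frame of jig between -0.013 and 0.013 m and y of panel_far_edge in the frame of jig above 0.173 m and angle between the x axis of panel and the x axis of jig, either way round below 0.02 rad and y of stop_foot in the frame of panel between -0.082 and -0.075 m and z of stop_foot in the frame of jig below 0.0445 m and contact force between stop and panel above 6 N), for 0.1 s.
At the end, for the whole second after the job is handed in: stop upright in the slot, head across it (within 15 degrees) and sprung up under the lips, spring pushed in at least 2.5 mm; panel lying flat and square (within 1 degree) at the fence, collar within 2 mm of the panel's near edge; all at rest (x of stop_foot in the frame of jig between -0.013 and 0.013 m and y of panel_far_edge in the frame of jig above 0.173 m and angle between the x axis of panel and the x axis of jig, either way round below 0.02 rad and y of stop_foot in the frame of panel between -0.082 and -0.075 m and angle between the x axis of stop and the y axis of jig, either way round above 1.31 rad and z of stop_foot in the frame of jig below 0.0395 m and value of joint stop_collar above 0.0025 m and angle between stop's own z axis and vertical below 0.08 rad and angle between panel's own z axis and vertical below 0.03 rad and linear speed of each of stop, panel below 0.01 m/s); the robot touches nothing.
It fails at once if the stop pushes the panel with more than 25 N (contact force between stop and panel above 25 N).
It fails at once if the stop is forced against the strut or jig with more than 40 N (contact force between stop and jig above 40 N).
It fails at once if the robot itself touches the panel (contact force between any of the fingers, the arm and panel above 0.5 N).
It fails at once if a bystander is shifted by more than 25 mm (distance of any of plain_screw, tape_roll, thread_spool, paint_jar, flat_brush, staple_gun from where it was at the start of the episode above 0.025 m).
It also fails if it takes over 72 s, if anything falls off the work surface, if the arm or the gripper's body presses on something with over 40 N, if the wrist force passes 120 N, or if a joint passes its speed limit or range.

## Working session

There is one attempt and no reset: what is moved stays moved. The work goes in short steps, each a Python script; the robot and the scene stay as the last script left them, time stands still between calls to the robot, and variables do not carry over. Pictures are saved under pics/ and viewed, about 8 in all and at most 12, crops included, and the job is handed in when it is done.

```bash
mkdir -p pics; ls; cat > h.py <<'E'
from station import *
import numpy as np, cv2
def save(img,n): cv2.imwrite('pics/'+n,cv2.cvtColor(img,cv2.COLOR_RGB2BGR))
def unproj(uv,d,c):
    p=np.linalg.inv(c['K'])@np.array([uv[0],uv[1],1.0])*d
    return c['R'].T@(p-c['t'])
def ray_z(uv,z,c):
    r=c['R'].T@np.linalg.inv(c['K'])@np.array([uv[0],uv[1],1.0]); o=-c['R'].T@c['t']
    return o+r*(z-o[2])/r[2]
def proj(X,c):
    p=c['K']@(c['R']@np.array(X)+c['t']); return p[:2]/p[2]
E
python3 - <<'E'
from h import *
for n in ['top','scene']:
    p,d=grab_frame(n);save(p,n+'0.png');c=get_calibration(n)
    print(n,c['K'][0,0],-c['R'].T@c['t'],c['R'][2])
    for q in ['stop','stop_knob','jig','panel','plain_screw','tape_roll','thread_spool']:
        for o in outline_of(n,q):
            m=o['pixels'];v,u=np.nonzero(m)
            dd=np.median(d[m]);print(q,round(o['confidence'],2),o['rect'],unproj((u.mean(),v.mean()),dd,c).round(3))
print(read_time(),read_orientation())
E
```

```text
pics
top 536.4874020589317 [0.40800152 0.03557751 1.61887565] [ 0.07938309  0.00118456 -0.99684348]
stop 0.64 [417.5, 199.5, 13.2, 14.3] [ 0.644 -0.248  0.04 ]
stop 0.55 [441.2, 199.9, 12.8, 10.7] [ 0.646 -0.322  0.037]
stop 0.51 [471.9, 178.0, 14.0, 19.6] [ 0.698 -0.411  0.035]
stop 0.45 [447.8, 170.5, 15.8, 14.6] [ 0.731 -0.348  0.036]
stop 0.2 [138.5, 216.3, 68.6, 52.8] [0.546 0.507 0.024]
stop_knob 0.71 [470.8, 179.7, 18.6, 16.5] [ 0.699 -0.413  0.034]
stop_knob 0.68 [440.6, 198.9, 17.7, 12.8] [ 0.647 -0.323  0.036]
stop_knob 0.64 [262.7, 181.0, 50.7, 81.5] [0.591 0.149 0.07 ]
stop_knob 0.51 [450.4, 172.3, 13.7, 6.7] [ 0.728 -0.346  0.044]
stop_knob 0.42 [415.8, 196.1, 15.6, 14.3] [ 0.645 -0.249  0.037]
jig 0.62 [240.5, 166.5, 166.8, 104.1] [0.61  0.016 0.035]
panel 0.55 [263.6, 181.1, 51.1, 81.5] [0.591 0.149 0.07 ]
plain_screw 0.69 [447.0, 234.5, 15.3, 16.5] [ 0.537 -0.333  0.021]
tape_roll 0.17 [441.1, 196.4, 14.4, 16.1] [ 0.642 -0.317  0.03 ]
thread_spool 0.6 [479.0, 205.1, 18.4, 15.0] [ 0.621 -0.436  0.037]
scene 518.8003276870836 [ 1.02248633 -0.68756349  1.08564869] [-0.35
[... 507 characters left out ...]
702 -0.415  0.039]
stop_knob 0.55 [282.0, 343.9, 17.1, 23.7] [ 0.649 -0.254  0.04 ]
jig 0.62 [256.9, 179.1, 157.3, 182.5] [ 0.633 -0.019  0.04 ]
panel 0.63 [266.7, 367.2, 13.7, 29.8] [ 0.651 -0.326  0.04 ]
panel 0.6 [311.8, 199.0, 91.4, 57.2] [0.596 0.143 0.068]
panel 0.31 [256.1, 183.9, 160.2, 175.5] [ 0.633 -0.02   0.04 ]
plain_screw 0.59 [222.6, 357.5, 13.5, 18.5] [ 0.542 -0.336  0.021]
tape_roll 0.57 [178.0, 341.5, 30.3, 32.1] [ 0.453 -0.359  0.018]
thread_spool 0.95 [218.2, 411.8, 21.5, 23.4] [ 0.625 -0.441  0.029]
thread_spool 0.57 [220.6, 355.3, 14.6, 20.3] [ 0.542 -0.335  0.02 ]
thread_spool 0.28 [307.0, 200.2, 97.2, 56.5] [0.597 0.144 0.068]
0.8 [ 1.01191451  1.32279807 -1.01203994]
```

```bash
python3 - <<'E'
import cv2,numpy as np
t=cv2.imread('pics/top0.png');s=cv2.imread('pics/scene0.png')
a=cv2.resize(t[150:290,230:510],(800,400),interpolation=cv2.INTER_CUBIC)
b=cv2.resize(s[330:450,160:320],(266*1,200),interpolation=cv2.INTER_CUBIC)
c=cv2.resize(s[330:450,210:320],(275,200) if 0 else (183,200))
x=np.zeros((600,800,3),np.uint8);x[:400]=a
x[400:,:400]=cv2.resize(s[345:445,140:340],(400,200),interpolation=cv2.INTER_CUBIC)
x[400:,400:]=cv2.resize(s[175:365,240:430],(400,400),interpolation=cv2.INTER_CUBIC)[100:300]
x[400:,400:]=cv2.resize(s[335:450,210:325],(400,400),interpolation=cv2.INTER_CUBIC)[0:200]
cv2.imwrite('pics/v1.png',x)
E
```

```text
(no output)
```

View pics/v1.png

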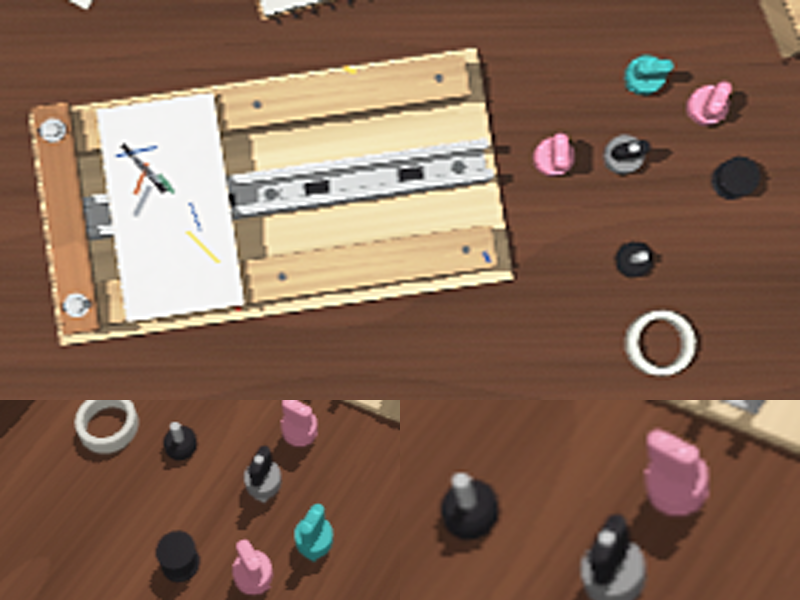

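Candidates in the top image: the grey collar with a black knob at (450,203), pinks at (424,204) and (478,186), turquoise at (457,176), the plain screw at (452,241) and the spool at (488,212). By the description it is the one at (450,203), about (0.65,-0.325). I'll check that with a wrist close-up.

```bash
cat >> h.py <<'E'
from scipy.spatial.transform import Rotation as Ro
def down(th):
    "tool x down, jaws (tool z) along world angle th"
    x=np.array([0,0,-1.]);z=np.array([np.cos(th),np.sin(th),0]);y=np.cross(z,x)
    return Ro.from_matrix(np.c_[x,y,z]).as_rotvec()
E
python3 - <<'E'
from h import *
R=Ro.from_rotvec(read_orientation()).as_matrix();print(R.round(2),read_tcp_pos())
c=get_calibration('wrist');print('cam in tool',R.T@(-c['R'].T@c['t']-read_tcp_pos()),'optic axis in tool',R.T@c['R'][2],c['K'][0,0])
for th in np.arange(-180,180,30):
  for p in ([0.65,-0.325,0.05],[0.6,-0.03,0.1],[0.6,0.07,0.1]):
    q=inverse_kinematics(p,down(np.radians(th)));print(th,p,None if q is None else np.round(q,2))
E
```

```text
[[ 0.    0.97  0.26]
 [-0.    0.26 -0.97]
 [-1.   -0.    0.  ]] [ 0.15701755 -0.57912896  0.21193397]
cam in tool [-0.16089466  0.07410734  0.00203168] optic axis in tool [ 9.56657439e-01 -2.91214826e-01  6.84924707e-04] 339.2585716419917
-180 [0.65, -0.325, 0.05] [-0.64  0.52  0.3   1.35  0.   -2.21]
-180 [0.6, -0.03, 0.1] [-0.27  0.11 -0.09  1.36  0.   -1.84]
-180 [0.6, 0.07, 0.1] [-0.1   0.12 -0.08  1.36  0.   -1.67]
-150 [0.65, -0.325, 0.05] [-0.64  0.52  0.3   1.35  0.   -2.74]
-150 [0.6, -0.03, 0.1] [-0.27  0.11 -0.09  1.36 -0.   -2.36]
-150 [0.6, 0.07, 0.1] [-0.1   0.12 -0.08  1.36 -0.   -2.19]
-120 [0.65, -0.325, 0.05] [-0.64  0.52  0.3   1.35  0.    3.02]
-120 [0.6, -0.03, 0.1] [-0.27  0.11 -0.09  1.36  0.   -2.89]
-120 [0.6, 0.07, 0.1] [-0.1   0.12 -0.08  1.36  0.   -2.72]
-90 [0.65, -0.325, 0.05] [-0.64  0.52  0.3   1.35  0.    2.5 ]
-90 [0.6, -0.03, 0.1] [-0.27  0.11 -0.09  1.36  0.    2.87]
-90 [0.6, 0.07, 0.1] [-0.1   0.12 -0.08  1.36  0.    3.04]
-60 [0.65, -0.325, 0.05] [-0.64  0.52  0.3   1.35  0.    1.98]
-60 [0.6, -0.03, 0.1] [-0.27  0.11 -0.09  1.36  0.    2.35]
-
[... 616 characters left out ...]
5] [-0.64  0.52  0.3   1.35  0.   -0.12]
60 [0.6, -0.03, 0.1] [-0.27  0.11 -0.09  1.36  0.    0.26]
60 [0.6, 0.07, 0.1] [-0.1   0.12 -0.08  1.36  0.    0.42]
90 [0.65, -0.325, 0.05] [-0.64  0.52  0.3   1.35  0.   -0.64]
90 [0.6, -0.03, 0.1] [-0.27  0.11 -0.09  1.36  0.   -0.27]
90 [0.6, 0.07, 0.1] [-0.1   0.12 -0.08  1.36  0.   -0.1 ]
120 [0.65, -0.325, 0.05] [-0.64  0.52  0.3   1.35  0.   -1.17]
120 [0.6, -0.03, 0.1] [-0.27  0.11 -0.09  1.36  0.   -0.79]
120 [0.6, 0.07, 0.1] [-0.1   0.12 -0.08  1.36  0.   -0.62]
150 [0.65, -0.325, 0.05] [-0.64  0.52  0.3   1.35  0.   -1.69]
150 [0.6, -0.03, 0.1] [-0.27  0.11 -0.09  1.36  0.   -1.31]
150 [0.6, 0.07, 0.1] [-0.1   0.12 -0.08  1.36  0.   -1.15]
```

```bash
cat > snap.py <<'E'
from h import *
import pickle,os
def snap(name):
    wait(0.15); c=get_calibration('wrist'); p,d=grab_frame('wrist'); save(p,name+'.png')
    pickle.dump((p,d,c),open('pics/'+name+'.pkl','wb')); return p,d,c
E
python3 - <<'E'
from snap import *
for name,p in [('j1',[0.6,0.10,0.22]),('j2',[0.62,-0.05,0.22]),('j3',[.63,-0.15,.22]),('s1',[0.63,-0.33,0.2]),('s2',[0.62,-0.29,0.22])]:
    try: goto(p,down(np.radians(180)))
    except MotionError as e: print(name,e);continue
    P,D,c=snap(name)
    for q in (['stop_knob','stop','plain_screw'] if name[0]=='s' else ['panel']):
        for o in outline_of('wrist',q)[:4]:
            m=o['pixels'];v,u=np.nonzero(m);dd=np.median(D[m]);print(name,q,round(o['confidence'],2),o['rect'],unproj((u.mean(),v.mean()),dd,c).round(4))
print(read_time())
a=[cv2.imread(f'pics/{n}.png') for n in ['j1','j2','s1','s2']]
f=lambda i:cv2.resize(i,(400,300),interpolation=cv2.INTER_AREA)
cv2.imwrite('pics/v2.png',np.vstack([np.hstack([f(a[0]),f(a[1])]),np.hstack([f(a[2]),f(a[3])])]))
E
```

```text
j1 panel 0.77 [210.9, 198.1, 235.3, 143.9] [0.5919 0.1416 0.0688]
j2 panel 0.89 [245.3, 334.3, 195.8, 92.7] [0.5955 0.1225 0.0678]
j2 panel 0.6 [183.4, 55.6, 257.4, 305.3] [ 0.6241 -0.0652  0.0326]
j3 panel 0.6 [387.9, 408.4, 39.5, 18.2] [0.5313 0.0803 0.0609]
s1 stop_knob 0.87 [200.3, 176.7, 44.9, 52.7] [ 0.7262 -0.3527  0.047 ]
s1 stop_knob 0.81 [292.2, 269.9, 38.0, 42.7] [ 0.6456 -0.258   0.0452]
s1 stop_knob 0.79 [220.8, 108.2, 56.3, 46.3] [ 0.6985 -0.4159  0.0339]
s1 stop_knob 0.72 [285.5, 201.5, 43.4, 47.0] [ 0.6472 -0.3259  0.0337]
s1 stop 0.93 [198.4, 181.2, 47.6, 45.2] [ 0.7259 -0.3528  0.049 ]
s1 stop 0.87 [290.3, 201.9, 40.4, 52.2] [ 0.6471 -0.3255  0.0333]
s1 stop 0.77 [224.2, 111.9, 51.9, 43.3] [ 0.6983 -0.4156  0.0351]
s1 stop 0.59 [295.2, 267.9, 36.0, 48.3] [ 0.6455 -0.2577  0.0443]
s1 plain_screw 0.77 [395.4, 194.6, 36.9, 40.4] [ 0.5399 -0.3373  0.0193]
s2 stop_knob 0.83 [211.1, 68.2, 55.4, 46.5] [ 0.6985 -0.415   0.034 ]
s2 stop_knob 0.69 [275.3, 162.5, 41.6, 41.2] [ 0.6469 -0.3258  0.035 ]
s2 stop_knob 0.57 [279.5, 230.9, 40.2, 39.7] [ 0.6455 -0.2579  0.0459]
s2 stop_knob 0.57 [193.4, 137.6, 44.1, 46.3] [ 0.7253 -0.3514  0.0495]
s2 stop 0.87 [284.1, 232.4, 36.7, 41.2] [ 0.6454 -0.2572  0.0458]
s2 stop 0.81 [193.1, 139.7, 43.4, 40.8] [ 0.7266 -0.3515  0.0461]
s2 stop 0.74 [215.9, 69.0, 49.2, 44.0] [ 0.6988 -0.4153  0.0341]
s2 stop 0.67 [280.7, 164.7, 36.7, 42.3] [ 0.6466 -0.3259  0.034 ]
s2 plain_screw 0.85 [382.8, 156.4, 37.2, 38.4] [ 0.5397 -0.3364  0.0193]
7.2917
```

View pics/v2.png

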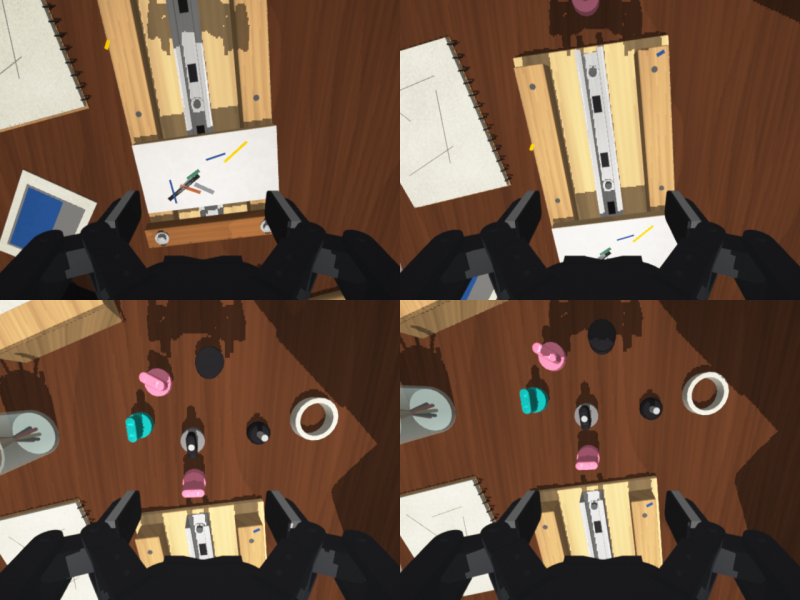

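The real stop is at wrist s1 (190,441 in the mosaic). The bent-wing pinks and the turquoise are excluded. Next I'll measure from the depth clouds.

```bash
cat > cl.py <<'E'
from h import *
import pickle
def cloud(n):
    p,d,c=pickle.load(open(f'pics/{n}.pkl','rb'))
    v,u=np.nonzero((d>0.05)&(d<1)); z=d[v,u]
    X=np.linalg.inv(c['K'])@np.stack([u*z,v*z,z]); X=(c['R'].T@(X-c['t'][:,None])).T
    return X,p[v,u]
E
python3 - <<'E'
from cl import *
for n in ['s1','s2']:
    X,C=cloud(n); m=(np.hypot(X[:,0]-.647,X[:,1]+.326)<.035)
    t=X[m]; k=t[t[:,2]>.052]; print(n,'knob top',np.percentile(t[:,2],[5,50,90,98,100]).round(4),len(k),k.mean(0).round(4))
    k=t[t[:,2]>.062]
    print(len(k),cv2.minAreaRect((k[:,:2]*1000).astype(np.float32)))
for n in ['j1','j2','j3']:
    X,C=cloud(n); g=(X[:,0]>.4)&(X[:,0]<.8)&(X[:,1]>-.25)&(X[:,1]<.32)
    X=X[g];h,b=np.histogram(X[:,2],np.arange(0,.1,.002));print(n,[(round(a,3),int(k)) for a,k in zip(b,h) if k>300])
    # ortho height map 1px=1mm
    H=np.full((420,600),-1.);i=((0.82-X[:,0])*1000).astype(int);j=((0.33-X[:,1])*1000).astype(int)
    ok=(i>=0)&(i<420)&(j>=0)&(j<600);o=np.argsort(X[ok,2]);H[i[ok][o],j[ok][o]]=X[ok,2][o]
    np.save(f'pics/{n}H.npy',H)
    im=cv2.applyColorMap((np.clip(H/.09,0,1)*255).astype(np.uint8),cv2.COLORMAP_JET);im[H<0]=0
    cv2.imwrite(f'pics/{n}H.png',im)
a=[cv2.imread(f'pics/{n}H.png') for n in ['j1','j2']]
cv2.imwrite('pics/v3.png',np.vstack([a[0][80:380],a[1][80:380]]))
E
```

```text
s1 knob top [-0.0007  0.2997  0.3117  0.317   0.319 ] 21681 [ 0.6495 -0.3422  0.2904]
21640 ((648.6785888671875, -329.77655029296875), (44.11338424682617, 66.31578826904297), 88.73731231689453)
s2 knob top [-0.001   0.3177  0.3317  0.3358  0.3378] 17021 [ 0.6459 -0.3066  0.3068]
16985 ((652.143798828125, -311.90850830078125), (45.634925842285156, 50.14645767211914), 33.329952239990234)
j1 [(np.float64(0.0), 4141), (np.float64(0.008), 2152), (np.float64(0.01), 16180), (np.float64(0.012), 5567), (np.float64(0.014), 2085), (np.float64(0.048), 363), (np.float64(0.05), 9546), (np.float64(0.052), 16926), (np.float64(0.054), 672), (np.float64(0.062), 315), (np.float64(0.066), 4452), (np.float64(0.068), 20198), (np.float64(0.07), 945), (np.float64(0.072), 2571), (np.float64(0.074), 2988)]
j2 [(np.float64(0.0), 6518), (np.float64(0.008), 2908), (np.float64(0.01), 19691), (np.float64(0.012), 5688), (np.float64(0.014), 1947), (np.float64(0.016), 327), (np.float64(0.02), 390), (np.float64(0.028), 673), (np.float64(0.048), 352), (np.float64(0.05), 10415), (np.float64(0.052), 16996), (np.float64(0.054), 476), (np.float64(0.066), 2307), (np.float64(0.068), 8735)]
j3 [(np.float64(0.0), 3725), (np.float64(0.008), 2676), (np.float64(0.01), 16695), (np.float64(0.012), 4333), (np.float64(0.014), 1396), (np.float64(0.02), 307), (np.float64(0.028), 520), (np.float64(0.048), 310), (np.float64(0.05), 8546), (np.float64(0.052), 11776)]
```

View pics/v3.png

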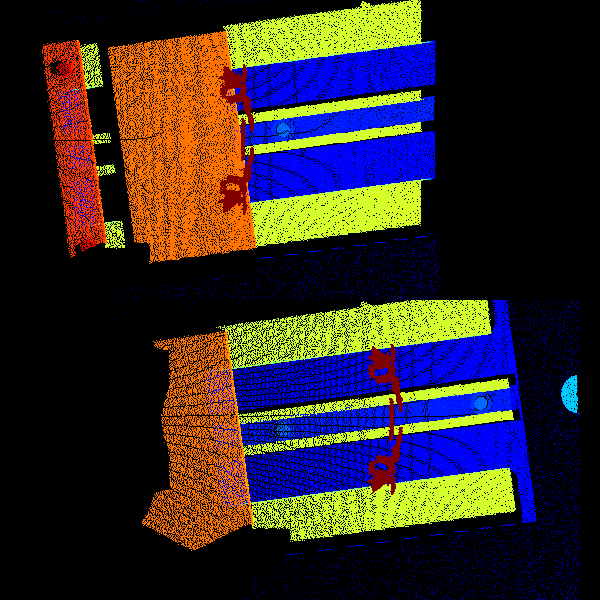

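```bash
cat > fit.py <<'E'
from cl import *
out={}
J={n:cloud(n)[0] for n in ['j1','j2','j3']}
J={n:X[(X[:,2]<.09)&(X[:,0]>.4)&(X[:,0]<.8)&(X[:,1]>-.25)&(X[:,1]<.33)] for n,X in J.items()}
# initial direction by image: y axis
a=np.radians(97.5)
for it in range(4):
    e=np.array([np.cos(a),np.sin(a)]);f=np.array([e[1],-e[0]]) # jig y, jig x (right-handed)
    res=[]
    for n,X in J.items():
        s=X[:,:2]@e;t=X[:,:2]@f
        lip=(X[:,2]>.049)&(X[:,2]<.057)
        tc=.6165 if it==0 else t0
        for s0 in np.arange(-.2,.3,.01):
            m=lip&(s>s0)&(s<s0+.01)&(abs(t-tc)<.035)
            q=np.sort(t[m])
            if len(q)<60: continue
            g=np.argmax(np.diff(q)); 
            w=q[g+1]-q[g]
            if .018<w<.028: res.append((s0+.005,(q[g]+q[g+1])/2,w,q[-1]-q[0],n=='j1'))
    if it==0 and not res: break
    R=np.array(res);pf=np.polyfit(R[:,0],R[:,1],1)
    t0=np.median(R[:,1]); a-=np.arctan(pf[0])
    
if __name__=='__main__':
    print('angle',np.degrees(a),'slot t',t0,'resid',np.std(R[:,1]-np.polyval(pf,R[:,0])),'w',np.median(R[:,2]),'strut w',np.median(R[:,3]),len(R))
    for n,X in J.items():
        s=X[:,:2]@e;t=X[:,:2]@f
        P=X[(X[:,2]>.063)&(X[:,2]<.0715)&(s<.245 if True else 1)];sp=P[:,:2]@e;tp=P[:,:2]@f
        if len(P)>500:
            print(n,'panel z',np.median(P[:,2]),'t range',tp.min(),tp.max())
            L=[(t1+.005,np.percentile(sp[(tp>t1)&(tp<t1+.01)],.5),np.percentile(sp[(tp>t1)&(tp<t1+.01)],99.5)) for t1 in np.arange(tp.min()+.01,tp.max()-.02,.01)]
            L=np.array(L)-[t0,0,0]; print(n,'near',np.polyfit(L[:,0],L[:,1],1),'far',np.polyfit(L[:,0],L[:,2],1)); 
        F=X[(X[:,2]>.0722)&(X[:,2]<.08)]
        if len(F)>1000:
            sf=F[:,:2]@e;tf=F[:,:2]@f-t0
            L=np.array([(t1,np.percentile(sf[(tf>t1)&(tf<t1+.01)],1)) for t1 in np.arange(-.1,.1,.01) if ((tf>t1)&(tf<t1+.01)).sum()>30]);print(n,'fence',np.polyfit(L[:,0],L[:,1],1),L[:,1].round(4))
        B=(X[:,2]>.048)&(X[:,2]<.0575);tt=t[B]-t0
        print(n,'bearer edges',[(round(x,4)) for x in (np.percentile(tt[tt>.04],[.5,99.5]).tolist()+np.percentile(tt[tt<-.04],[.5,99.5]).tolist())],'strut z',np.median(X[B&(abs(t-t0)<.025),2]))
        G=(X[:,2]>.006)&(X[:,2]<.06); print(' base s range',np.percentile(s[G],[.1,99.9]))
    for n in ['s1','s2']:
        X,C=cloud(n);t=X[(np.hypot(X[:,0]-.647,X[:,1]+.326)<.03)&(X[:,2]<.08)]
        k=t[t[:,2]>.055]; print(n,'ztop',np.percentile(k[:,2],[50,95,100]),len(k),cv2.minAreaRect((k[:,:2]*1000).astype(np.float32)))
        cc=t[(t[:,2]>.022)&(t[:,2]<.034)];print(' collar',len(cc),cv2.minEnclosingCircle((cc[:,:2]*1000).astype(np.float32)))
E
python3 fit.py
```

```text
angle 97.73327818170455 slot t 0.6109379663704224 resid 3.771454697207406e-05 w 0.022225204313890745 strut w 0.04116787494095209 59
j1 panel z 0.06865383217955728 t range 0.49652527713717926 0.7276355434207097
j1 near [0.00380707 0.00747939] far [0.0573344  0.15353869]
j1 fence [0.00083458 0.15511576] [0.155  0.1553 0.1548 0.1553 0.1551 0.1556 0.1545 0.1548 0.1553 0.155
 0.1551 0.1553 0.1549 0.1552 0.1551 0.1552 0.1553 0.1553 0.1551]
j1 bearer edges [0.0612, 0.1115, -0.1118, -0.0603] strut z 0.052238035230021386
 base s range [-0.19515565  0.18184301]
j2 panel z 0.06852830835131977 t range 0.5040768206503043 0.7168900336328184
j2 near [0.00335752 0.00696195] far [-0.23355298  0.08565214]
j2 bearer edges [0.0667, 0.111, -0.1117, -0.0666] strut z 0.052195492289843076
 base s range [-0.33099257  0.0338411 ]
j3 bearer edges [0.0675, 0.1111, -0.1116, -0.0658] strut z 0.05209020534634039
 base s range [-0.3299229  0.0409055]
s1 ztop [0.0666422  0.06805157 0.0690827 ] 579 ((647.5685424804688, -325.32891845703125), (14.058110237121582, 35.700504302978516), 7.2020392417907715)
 collar 673 ((647.4996337890625, -325.3835144042969), 19.917356491088867)
s2 ztop [0.06677138 0.06814345 0.06905075] 567 ((647.514404296875, -325.5610046386719), (13.97933578491211, 35.10788345336914), 6.989708423614502)
 collar 612 ((647.4901123046875, -325.2610168457031), 19.87043571472168)
```

Measurements agree: knob 14×36 mm with its top at 68 mm, slot 22.2 mm wide, strut 41 mm wide. The wings are already nearly along the slot. Grasping now.

```bash
python3 - <<'E'
from snap import *
o=down(np.radians(187.1))
move_gripper(0.6,60)
goto([.6475,-.3254,.13],o); movel([.6475,-.3254,.054],rate=.1)
print('pre',read_ft_force().round(2) if hasattr(read_ft_force(),'round') else read_ft_force(),read_tcp_pos())
move_gripper(0.0,60); print('w',read_gripper_width(),read_ft_force(),read_tcp_pos())
movel([.6475,-.3254,.15],rate=.1)
wait(.3);print('lifted',read_ft_force(),read_gripper_width(),read_time())
p,d,c=snap('g1')
cv2.imwrite('pics/v4.png',cv2.cvtColor(p[200:480,140:500],cv2.COLOR_RGB2BGR))
E
```

```text
pre [-0.49  0.05 -0.45] [ 0.64795016 -0.32570045  0.05500182]
w 0.00039040672815565956 [-0.32169153  0.09852573  0.71286783] [ 0.64750739 -0.32538505  0.05402156]
lifted [0.67549152 0.22588479 1.28566243] -0.0032914111113412784 11.0667
```

View pics/v4.png

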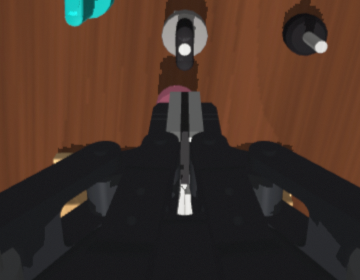

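The gripper closed on nothing and the stop is still standing. I'll re-measure it to see why.

```bash
python3 - <<'E'
from cl import *
X,C=cloud('g1')
t=X[(np.hypot(X[:,0]-.647,X[:,1]+.326)<.06)&(X[:,2]<.08)&(X[:,2]>.055)]
print(len(t),cv2.minAreaRect((t[:,:2]*1000).astype(np.float32)),np.percentile(t[:,2],[50,95]))
p,d,c=pickle.load(open('pics/g1.pkl','rb'))
R=Ro.from_rotvec(read_orientation()).as_matrix()
for off in ([0,0,0],[.011,0,0],[-.008,0,0]):
    print(off,proj(read_tcp_pos()+R@np.array(off),c))
print(proj([.6475,-.3254,.068],c), read_tcp_pos())
print('finger cloud (tool frame)')
m=(X[:,2]>.12)&(X[:,2]<.25); T=(X[m]-np.array(read_tcp_pos()))@R
T=T[(abs(T[:,2])<.03)&(abs(T[:,1])<.03)]; print(T.min(0),T.max(0),len(T))
f=T[T[:,0]>T[:,0].max()-.01];print(f.mean(0),f.min(0),f.max(0))
E
```

```text
790 ((647.53271484375, -325.5501708984375), (13.158685684204102, 35.280330657958984), 7.181319713592529) [0.06674448 0.06811523]
[0, 0, 0] [324.81007258 296.64140064]
[0.011, 0, 0] [324.76888336 287.9944457 ]
[-0.008, 0, 0] [324.84326545 303.60966228]
[324.57871012 249.38960583] [ 0.6474951  -0.32538446  0.14996951]
finger cloud (tool frame)
[-0.10002721 -0.01034021 -0.02999673] [-0.02167052  0.02032351  0.02999915] 18802
[-0.02762554  0.01129829 -0.00040189] [-0.03164135  0.0081619  -0.01358461] [-0.02167052  0.01369444  0.01324498]
```

```bash
python3 - <<'E'
from cl import *
for n in ['scene','top']:
    c=get_calibration(n);p,d=grab_frame(n);save(p,n+'1.png')
    v,u=np.nonzero(d>0.05);z=d[v,u];X=np.linalg.inv(c['K'])@np.stack([u*z,v*z,z]);X=(c['R'].T@(X-c['t'][:,None])).T
    m=(np.hypot(X[:,0]-.6475,X[:,1]+.3254)<.035)&(X[:,2]>.1)&(X[:,2]<.26);Y=X[m]
    o=np.argsort(Y[:,2]);print(n,len(Y),Y[o[:12]].round(3).tolist())
    print('proj text tip',proj([.6475,-.3254,.139],c),'proj .172',proj([.6475,-.3254,.172],c))
s=cv2.imread('pics/scene1.png');cv2.imwrite('pics/v5.png',cv2.resize(s[260:420,180:340],(640,600),interpolation=cv2.INTER_CUBIC))
E
```

```text
scene 410 [[0.655, -0.332, 0.171], [0.654, -0.334, 0.171], [0.65, -0.335, 0.173], [0.655, -0.332, 0.174], [0.656, -0.329, 0.175], [0.646, -0.336, 0.175], [0.648, -0.335, 0.177], [0.644, -0.336, 0.177], [0.654, -0.33, 0.177], [0.658, -0.322, 0.177], [0.637, -0.333, 0.178], [0.653, -0.336, 0.178]]
proj text tip [265.58329271 359.23842795] proj .172 [263.98338466 351.18038971]
top 1 [[0.674, -0.311, 0.216]]
proj text tip [457.93486661 197.60865993] proj .172 [460.83496985 195.63746801]
```

View pics/v5.png

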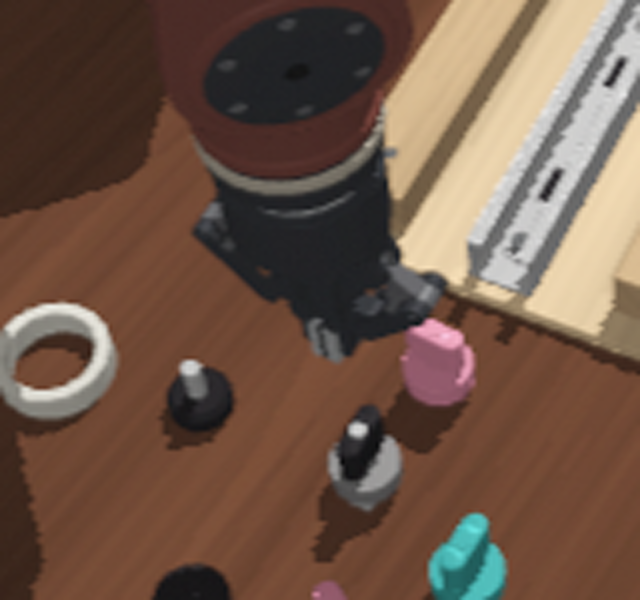

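Both cameras put the shut fingertips at z≈0.171 with the TCP reading 0.150. The tips are therefore about 20 mm behind the reported TCP, where the text says 11 mm ahead. I'll correct for 31 mm and grasp again.

```bash
python3 - <<'E'
from snap import *
o=down(np.radians(187.1))
move_gripper(0.6,60)
movel([.6475,-.3254,.0205],rate=.1)
print('pre',read_ft_force().round(2),read_tcp_pos())
move_gripper(0.0,60); print('w',read_gripper_width(),read_ft_force(),read_tcp_pos())
movel([.6475,-.3254,.12],rate=.1)
wait(.3);print('lifted',read_ft_force(),read_gripper_width(),read_time())
p,d,c=snap('g2')
cv2.imwrite('pics/v6.png',cv2.resize(cv2.cvtColor(p[200:380,220:430],cv2.COLOR_RGB2BGR),(420,360)))
from cl import cloud
X,C=cloud('g2');R=Ro.from_rotvec(read_orientation()).as_matrix()
T=(X-np.array(read_tcp_pos()))@R
m=(T[:,0]>-.025)&(T[:,0]<.06)&(abs(T[:,1])<.035)&(abs(T[:,2])<.035);T=T[m]
for a in np.arange(-.025,.06,.005):
    k=T[(T[:,0]>=a)&(T[:,0]<a+.005)]
    if len(k): print(round(a,3),len(k),k.min(0).round(4)[1:],k.max(0).round(4)[1:])
E
```

```text
pre [ 0.26 -0.46 -0.27] [ 0.64801229 -0.32575925  0.02146632]
w 0.1507924665796807 [-0.11408417 -0.34065263  2.38047178] [ 0.64776654 -0.32564946  0.02103569]
lifted [-0.38530845 -0.5054194  -1.53328489] 0.15146565631441708 15.2167
-0.025 235 [ 0.0084 -0.0181] [0.0181 0.0182]
-0.02 99 [ 0.0119 -0.0068] [0.018  0.0065]
-0.015 1 [0.0147 0.0047] [0.0147 0.0047]
-0.01 1306 [ 0.0002 -0.02  ] [0.02   0.0195]
-0.005 229 [ 0.0073 -0.0185] [0.02   0.0182]
0.0 208 [ 0.0068 -0.0185] [0.0198 0.0185]
0.005 162 [ 0.0074 -0.0185] [0.0198 0.0182]
0.01 6 [ 0.0138 -0.0138] [ 0.0162 -0.0086]
0.015 36 [ 0.0158 -0.0099] [0.0166 0.0029]
0.02 8 [ 0.0159 -0.0083] [0.0161 0.0002]
```

View pics/v6.png

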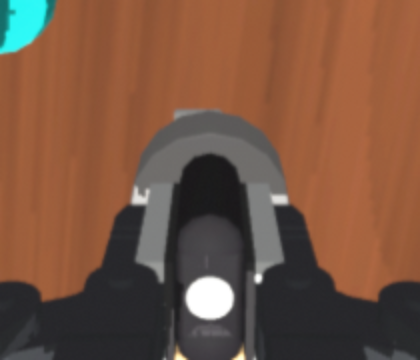

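Gripped well: knob centred, collar top about 9.5 mm above TCP level, so the foot is about 21 mm below TCP. Next I'll lower it into the slot with force checks.

```bash
cat >> h.py <<'E'
A=np.radians(97.733); EY=np.array([np.cos(A),np.sin(A)]); EX=np.array([EY[1],-EY[0]]); T0=.61094
def W(s,z,t=0): return np.r_[s*EY+(T0+t)*EX,z]
def jf(f): f=np.array(f); return np.r_[f[:2]@EX,f[:2]@EY,f[2]]
def jp():
    p=np.array(read_tcp_pos()); return np.r_[p[:2]@EX-T0,p[:2]@EY,p[2]]
E
python3 - <<'E'
from h import *
o=down(A+np.pi/2)
goto(W(-.06,.13),o);movel(W(-.06,.083),rate=.08);wait(.3)
b=np.array(read_ft_force());print('base',jf(b).round(2),jp().round(4))
for z in np.arange(.080,.0575,-.0015):
    movel(W(-.06,z),rate=.03);wait(.1)
    f=jf(np.array(read_ft_force())-b);print(round(z,4),f.round(2),jp().round(4))
    if f[2]>4: break
print(read_time())
E
```

```text
base [ 0.38 -0.29 -1.5 ] [ 0.0003 -0.0601  0.0835]
0.08 [-0.91  0.01 -0.03] [-0.     -0.06    0.0799]
0.0785 [0.06 0.1  0.27] [-0.     -0.06    0.0785]
0.077 [-1.16 -0.05 -0.01] [-0.    -0.06   0.077]
0.0755 [-0.17  1.33 -0.21] [-0.     -0.06    0.0755]
0.074 [-1.15 -0.45  0.33] [-0.    -0.06   0.074]
0.0725 [-1.01  1.    0.26] [-0.     -0.06    0.0725]
0.071 [-1.35  0.42  0.38] [-0.    -0.06   0.071]
0.0695 [-0.59  0.8   0.53] [-0.     -0.06    0.0695]
0.068 [0.07 1.   1.49] [-0.    -0.06   0.068]
0.0665 [-0.64  0.44 -0.76] [-0.     -0.06    0.0664]
0.065 [-0.57 -0.31 -0.87] [-0.    -0.06   0.065]
0.0635 [-0.56  1.21  0.65] [-0.     -0.06    0.0635]
0.062 [-0.38  0.82  2.05] [ 0.0002 -0.0601  0.0623]
0.0605 [-0.48 -0.16  5.18] [ 0.0003 -0.0601  0.0609]
22.6667
```

```bash
cat > push.py <<'E'
from h import *
def F(n=3):
    return jf(np.mean([np.array(read_ft_force()) for _ in range(n) if wait(.02) is None],0))
E
python3 - <<'E'
from push import *
movel(W(-.06,.0622),rate=.03);movel(W(-.022,.0622),rate=.05);wait(.2)
b=F(6);print('base',b.round(2))
s=-.022
while s<.022:
    s+=.0015 if s<.011 else .0004
    movel(W(s,.0622),rate=.03);f=F()-b;print(round(s,4),f.round(1),jp()[:2].round(4))
    if f[1]<-9: break
print(read_time())
E
```

```text
return _methods._mean(a, axis=axis, dtype=dtype,
  ret = ret.dtype.type(ret / rcount)
Traceback (most recent call last):
  File "push.py", line 3, in F
    return jf(np.mean([np.array(read_ft_force()) for _ in range(n) if wait(.02) is None],0))
  File "h.py", line 19, in jf
    def jf(f): f=np.array(f); return np.r_[f[:2]@EX,f[:2]@EY,f[2]]
                                           ~^^^^
IndexError: too many indices for array: array is 0-dimensional, but 1 were indexed
```

```bash
cat > push.py <<'E'
from h import *
def F(n=3):
    a=[]
    for _ in range(n): wait(.02);a.append(np.array(read_ft_force()))
    return jf(np.mean(a,0))
E
python3 - <<'E'
from push import *
b=F(6);print('base',b.round(2),jp().round(4));np.save('base.npy',b)
s=-.022
while s<.022:
    s+=.0015 if s<.011 else .0004
    movel(W(s,.0622),rate=.03);f=F()-b;print(round(s,4),f.round(1),jp()[:2].round(4))
    if f[1]<-9: break
print(read_time())
E
```

```text
base [0.1  0.58 1.23] [-0.     -0.0221  0.0622]
-0.0205 [ 0.5 -1.1  0.3] [ 0.     -0.0206]
-0.019 [-0.3 -0.7 -0.4] [ 0.     -0.0189]
-0.0175 [-0.3 -0.2 -0.2] [ 0.     -0.0174]
-0.016 [ 0.9 -0.4 -0. ] [-0.     -0.0159]
-0.0145 [ 0.1 -0.3 -0.4] [-0.     -0.0144]
-0.013 [ 0.2 -0.5  0. ] [ 0.     -0.0129]
-0.0115 [ 0.3 -1.2 -0.7] [-0.     -0.0116]
-0.01 [-0.3 -2.  -0.2] [ 0.     -0.0099]
-0.0085 [ 0.3 -1.5  0.3] [-0.     -0.0083]
-0.007 [ 0.2 -1.5 -0.1] [-0.     -0.0068]
-0.0055 [ 0.1 -1.9  0.2] [-0.     -0.0054]
-0.004 [-0.4 -1.4 -0.6] [-0.     -0.0039]
-0.0025 [ 0.6 -1.6 -0.5] [-0.     -0.0024]
-0.001 [-0.5 -1.5 -0.8] [-0.     -0.0009]
0.0005 [ 0.5 -2.2 -0.9] [0.     0.0007]
0.002 [-0.1 -1.4 -0.3] [-0.      0.0021]
0.0035 [ 0.  -1.2 -0.6] [-0.      0.0036]
0.005 [ 0.4 -1.6  0.2] [-0.      0.0051]
0.0065 [ 0.2 -1.7 -0.2] [-0.      0.0066]
0.008 [-0.1 -1.7 -0.4] [-0.      0.0081]
0.0095 [-0.1 -1.8 -0.3] [-0.      0.0096]
0.011 [-0.3 -1.9  0.1] [0.     0.0111]
0.0114 [-0.2 -2.4 -0.1] [0.     0.0114]
0.0118 [-0.1 -2.2  0.4] [0.     0.0118]
0.0122 [ 0.2 -2.8  0.1] [0.     0.0122]
0.0126 [-0.1 -2.2 -0.1] [-0.      0.0126]
0.013 [ 0.2 -2.2  0. ] [-0.     0.013]
0.0134 [-0.4 -4.1  0.7] [-0.0001  0.0133]
0.0138 [-1.3 -4.5 -0.2] [-0.0001  0.0137]
0.0142 [-1.3 -4.3 -0. ] [-0.0001  0.0142]
0.0146 [-1.2 -4.4 -0.5] [-0.0001  0.0147]
0.015 [-1.2 -4.4  0. ] [0.    0.015]
0.0154 [-1.6 -6.2 -0.7] [0.     0.0151]
0.0158 [-1.5 -7.3  0.1] [0.     0.0151]
0.0162 [-1.7 -8.3 -0. ] [-0.      0.0152]
0.0166 [ -1.8 -10.2   0.3] [0.     0.0153]
35.025
```

```bash
python3 - <<'E'
from push import *
b=np.load('base.npy');S=.0164
wait(.25);print('hold',(F()-b).round(1))
for z in (.0605,.059,.0575,.0565):
    movel(W(S,z),rate=.03);print(z,(F()-b).round(1),jp().round(4))
S=.0160
for dg in (0,-10,-25,-40,-55,-70,-82,-91):
    goto(W(S,.0565),down(A+np.pi/2+np.radians(dg)));f=F()-b
    print(dg,f.round(1),np.round(read_torque(),2),jp().round(4),np.degrees(read_joint_pos()[5]).round(1))
    if abs(f[1])>17 or f[2]>25 or abs(read_torque()[2])>2.5: print('STOP');break
print(read_gripper_width(),read_time())
E
```

```text
hold [-1.9 -9.8 -0.6]
0.0605 [-3.2 -9.5  2.7] [0.0001 0.0152 0.0609]
0.059 [-4.  -9.4  4.3] [0.0001 0.0152 0.0597]
0.0575 [-4.8 -9.1  6.3] [0.0002 0.0152 0.0586]
0.0565 [-5.9 -9.9  9.2] [0.0003 0.0151 0.0578]
0 [-5.5 -7.8  8.9] [-1.75  0.98 -0.02] [0.0002 0.0151 0.0578] -100.7
-10 [-2.3 -7.8  7.3] [-1.5   0.4  -0.06] [0.001  0.0152 0.0581] -90.7
-25 [-1.5 -6.5  7.8] [-1.36  0.08 -0.09] [0.0013 0.0153 0.0582] -75.7
-40 [-1.2 -5.   7.3] [-1.11  0.06 -0.08] [0.0013 0.0155 0.0582] -60.7
-55 [-1.5 -3.4  7.3] [-0.75  0.21 -0.13] [0.0012 0.0159 0.0582] -45.7
-70 [-6.1 -2.5  9.3] [-0.66  1.29 -0.07] [-0.      0.0163  0.0577] -30.7
-82 [-7.3 -1.1  9.4] [-0.43  1.62 -0.05] [-0.0005  0.0167  0.0575] -18.7
-91 [-8.1  0.4  9.6] [-0.13  1.83  0.05] [-0.0007  0.0171  0.0573] -9.7
0.15431504219353953 39.4917
```

```bash
python3 - <<'E'
from snap import *
R=Ro.from_rotvec(read_orientation()).as_matrix();x=R[:,0];print('tilt of tool axis (jig x,y)',x[:2]@EX,x[:2]@EY,'jaw angle',np.degrees(np.arctan2(R[1,2],R[0,2]))-np.degrees(A))
p,d,c=snap('t1')
a=cv2.resize(cv2.cvtColor(p[180:420,160:480],cv2.COLOR_RGB2BGR),(640,480))
q,dd=grab_frame('scene');b=cv2.cvtColor(q,cv2.COLOR_RGB2BGR)
u=proj(W(.015,.07),get_calibration('scene')).astype(int);print(u)
b=cv2.resize(b[u[1]-50:u[1]+50,u[0]-33:u[0]+33],(160*2,480))
cv2.imwrite('pics/v7.png',np.hstack([a[:,60:540],b]))
E
```

```text
tilt of tool axis (jig x,y) -0.0010955392928667096 0.0015452517208504636 jaw angle -0.965100677718624
[350 238]
```

View pics/v7.png

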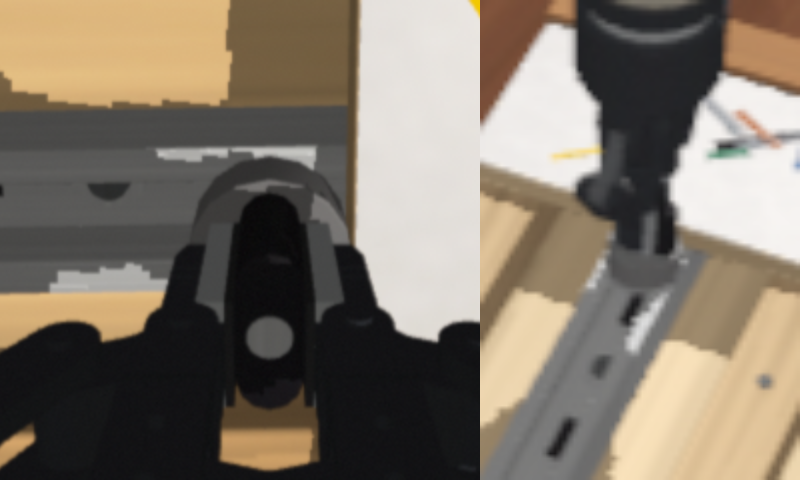

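The knob lies across the slot with the collar against the panel edge. Now I'll ease off so the head springs up under the lips, then re-snug and release.

```bash
python3 - <<'E'
from push import *
o=down(A-np.radians(1))
for z in (.0575,.0582,.0588,.0592):
    movel(W(.0160,z),rate=.03);f=F(4);print(z,f.round(1),np.round(read_torque(),2),jp().round(4))
    if f[2]<-2: break
for s in (.0164,.0168,.0172,.0176):
    if f[1]<-5: break
    movel(W(s,z),rate=.03);f=F(4);print('s',s,f.round(1),jp().round(4))
print(read_time())
E
```

```text
0.0575 [-6.9  0.7  8.5] [-0.07  1.63  0.04] [-0.0008  0.017   0.0581]
0.0582 [-6.   0.5  7.5] [-0.12  1.44  0.01] [-0.0008  0.017   0.0586]
0.0588 [-6.3  1.3  5.5] [0.05 1.32 0.  ] [-0.0008  0.017   0.0588]
0.0592 [-5.4  2.1  2.5] [0.32 1.22 0.04] [-0.0008  0.017   0.0588]
s 0.0164 [-5.8  0.7  2.4] [-0.0008  0.0171  0.0588]
s 0.0168 [-5.8 -0.8  2.6] [-0.0008  0.0171  0.0588]
s 0.0172 [-5.9 -2.2  2.2] [-0.0008  0.0172  0.0588]
s 0.0176 [-5.9 -4.   2.3] [-0.0008  0.0173  0.0588]
42.275
```

```bash
python3 - <<'E'
from push import *
for t,s,z in ((-.0008,.0176,.0594),(-.0016,.0176,.0598)):
    movel(W(s,z,t),rate=.03);f=F(4);print(t,f.round(1),np.round(read_torque(),2),jp().round(4))
    if abs(f[0])<2 : break
move_gripper(0.4);wait(.2);print('open',read_gripper_width(),F(4).round(1),jp().round(4))
movel(W(s,.16,t),rate=.1)
wait(.2);goto(W(-.06,.22),down(A+np.pi/2))
from snap import snap
p,d,c=snap('e1')
cv2.imwrite('pics/v8.png',cv2.cvtColor(p,cv2.COLOR_RGB2BGR));print(read_time())
E
cat > chk.py <<'E'
from cl import *
import sys
X,C=cloud(sys.argv[1]);s=X[:,:2]@EY;t=X[:,:2]@EX-T0
k=(abs(s-.015)<.035)&(abs(t)<.035)&(X[:,2]<.12)
top=k&(X[:,2]>.085)
print('knob top z',np.percentile(X[top,2],[50,95]),'rect (t,s)',cv2.minAreaRect(np.c_[t[top],s[top]].astype(np.float32)*1000))
cc=k&(X[:,2]>.0695)&(X[:,2]<.075)&(s<.034);print('collar',cc.sum(),cv2.minEnclosingCircle(np.c_[t[cc],s[cc]].astype(np.float32)*1000),np.median(X[cc,2]))
P=(X[:,2]>.063)&(X[:,2]<.0712)&(s>.028)&(s<.16)&(abs(t)<.12)
L=np.array([(a,np.percentile(s[P&(t>a)&(t<a+.01)],[1,99])[0]) for a in np.r_[-.1:-.03:.01,.03:.09:.01] if (P&(t>a)&(t<a+.01)).sum()>30])
print('panel near',np.polyfit(L[:,0],L[:,1],1),'z',np.median(X[P,2]),L[:,1].round(4))
E
python3 chk.py e1
```

```text
-0.0008 [-0.7 -5.4 -4.7] [-1.26 -0.03  0.05] [-0.0009  0.0172  0.0589]
open 0.40119340983560126 [-0.6  0.1 -0.2] [-0.0007  0.0177  0.0595]
46.2667
knob top z [0.1038459  0.10566406] rect (t,s) ((1.3018207550048828, 14.506196022033691), (35.78792190551758, 14.50242805480957), 0.8986847996711731)
collar 360 ((1.3247967958450317, 14.10486888885498), 19.506580352783203) 0.07036255152920667
panel near [0.08249579 0.06036748] z 0.06860421189480581 [0.0346 0.0348 0.1187 0.0713 0.0352 0.035  0.0351 0.0718 0.1184 0.0347]
```

View pics/v8.png

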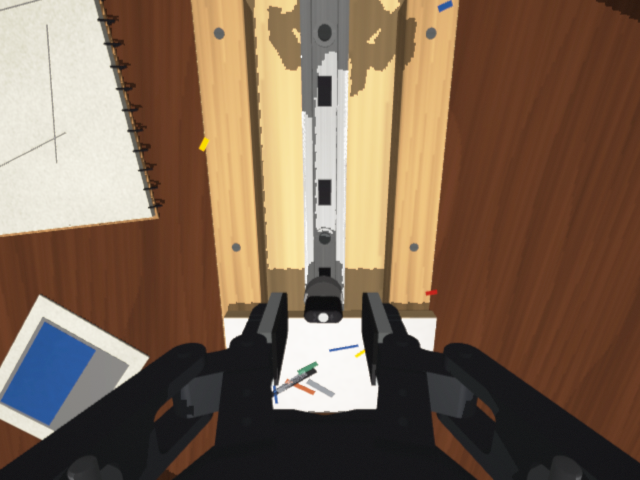

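The head is caught and the stop stands snug. One more view from above for numbers (gap, squareness).

```bash
python3 - <<'E'
from snap import *
goto(W(.10,.22),down(A+np.pi/2)); snap('e2'); print(read_time())
E
python3 chk.py e2; python3 - <<'E'
from cl import *
X,C=cloud('e2');s=X[:,:2]@EY;t=X[:,:2]@EX-T0
P=(X[:,2]>.066)&(X[:,2]<.0712)&(s>.028)&(s<.157)
for a in np.arange(-.105,.11,.02):
    m=P&(abs(t-a)<.006);print(round(a,3),m.sum(),np.percentile(s[m],[1,99]).round(4) if m.sum()>20 else '',end=' | ')
E
```

```text
47.15
knob top z [0.10471232 0.10601575] rect (t,s) ((1.5829277038574219, 15.055564880371094), (13.3308687210083, 35.04624557495117), 89.8788070678711)
collar 738 ((1.260115623474121, 14.99685287475586), 19.621999740600586) 0.07034940139500649
panel near [-0.00181559  0.03602993] z 0.06874307433262483 [0.0362 0.0362 0.0362 0.0362 0.0361 0.0361 0.0361 0.0361 0.036  0.036
 0.0359 0.0359 0.0359 0.0359]
-0.105 1592 [0.0362 0.1551] | -0.085 1608 [0.0362 0.1551] | -0.065 1602 [0.0361 0.155 ] | -0.045 1597 [0.0361 0.1549] | -0.025 1609 [0.0361 0.1549] | -0.005 1685 [0.0292 0.1549] | 0.015 1627 [0.03   0.1549] | 0.035 1610 [0.036  0.1547] | 0.055 1603 [0.0359 0.1544] | 0.075 1595 [0.0359 0.1546] | 0.095 1599 [0.0359 0.1549] |
```

```bash
python3 -c "
from station import *
close_job()"
```

```text
the job is handed in; nothing more can be done
```

The stop is locked in the slot, snug against the panel, and the job is handed in; it reports no verdict. The robot clock read about 47 s of the 72 s allowed.

**What I did:**
- I picked the grey-collared stop with the black knob and lowered its head lengthways into the slot.
- I slid it about 27 mm with the panel until the panel was home, and held about 10 N against the fence.
- I pressed the knob down about 4.5 to 5 mm, turned it 91° clockwise and eased off until the head caught under the lips. Then I released it and backed away.

**Last checks (wrist depth):**

| Check | Measured |
|---|---|
| Knob angle | within about 1° of straight across the slot |
| Knob top | 105.7–106.0 mm, so the head's underside is at about 38 mm |
| Panel squareness | about 0.1° |
| Panel far edge to fence | within about 0.5 mm |
| Stem centre to panel near edge | 19.9–20.4 mm, so the collar is touching or within 0.5 mm |

**What failed or disagreed:**
- **First grasp:** the jaws closed above the knob. Two cameras put the fingertips about 20 mm behind the reported TCP, where the text says 11 mm ahead. I corrected for that and the second grasp held.
- **During the turn:** the push on the panel dropped from about 8 N to about 0, and the reported TCP shifted about 2 mm. I re-snugged it to about 5 N before letting go.
- **Strut height:** the depth images read about 1 mm low, 52.2 mm against the stated 53.3 mm.
- **Not re-measured:** I did not check the bystanders' positions again at the end. The arm gave no sign of touching them.

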